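# Let the rack lamp down on its ratchet

### The arm

A 6-joint arm with a two-finger parallel gripper is mounted at the origin on the work surface. World frame = base frame: x ahead of the robot, y to its left, z up, the work surface at z = 0. Lengths are in m, angles in degrees, forces in N, time in s.
With the tool pointing down it reaches from about 0.35 to 0.875 m from the base axis. Payload 4.2 kg.
Tool frame: the origin (TCP) lies on the centre line of the jaws, within the pads' length; the fingertips stand 11 mm ahead of it and the grasp point (between the pads) lies 8 mm behind it; y points along the fingers, z is the direction in which the jaws open and shut, and the axes are right-handed (so a half turn about y gives the same grasp; the last joint's range is limited). The gripper opens to 87 mm and grips with 3 to 60 N. Pads are 19 mm wide; open, the fingers measure 117 mm over their backs; the gripper's body (75 mm by 190 mm) begins 51 mm behind the grasp point.
Start: joints at [-52.563, 22.042, 0.453, 0, -68.411, -14.817], TCP at [0.24, -0.577, 0.234] pointing down, gripper open.
Joint ranges: [-179.83, 179.83], [-69.29, 118.12], [-61.27, 80.66], [-181.25, 117.63], [-171.15, -9.14], [-177.46, 177.46]. Speed limits (degrees/s): [159.86, 159.86, 180, 180, 180, 180].

### API

Orientations are given as a 3x3 rotation matrix whose columns are the frame's x, y, z axes.
In Python, from station import r, optics gives the robot as it stands. The module is installed in compiled form; this text tells all that it offers.
- The arm moves only by the tool step_arm, never from a script. Its argument "moves" is a list that holds one entry, the list of rows, each a list of 7 numbers: the turn, a rotation vector about the tool's x, y, z in rad, then the shift along the tool's x, y, z in cm, then the opening in per cent of the stroke, from 0 (shut) to 100 (fully open). A call has exactly 5 rows; each row is the pose to reach, as a shift and turn from the pose commanded when the call began, along the tool's axes at that moment; what a row does not reach only later rows make up. A row lasts 1/12 s, in which the tool goes at most 41.7 mm and 7.16 degrees, less where a joint would pass 70% of its speed; a pose out of reach is approached as far as the arm can. A call with a gripper value outside its range is refused whole. The fingers move at their own pace and stop on an object; the grip force is fixed at half the most. Time passes only in rows, so rows that repeat a pose let the fingers close, or fill a call up. It gives the time, the measured TCP pose, the force and the opening at its end, in the units of the state.
- r.sense(): the state, without advancing time (a new reading comes with each control period).
- optics.capture(name): name is "scene" or "top" or "wrist"; returns a dict with "image" (400x640x3 uint8, red, green, blue), "fov_y" (degrees; the focal length in pixels is half the picture's height over the tangent of half this angle, whatever the lens; pixels are square), "cx", "cy" (the principal point, pixels), "cam_to_world" (4x4, takes a point from camera to world coordinates). Camera axes: x right, y down, z forward; pixel columns grow to the right and rows downward; lengths in m; the calibration is good to about 2 mm. A picture is of the moment at which its call begins. There is no depth.
- r.finish_job(): hands the job in, once; it reports no verdict.
The state is a dict: "time_s": time; "joints": joint angles; "joint_velocities": joint speeds; "effort": joint torques, N m; "tcp_pos": TCP position; "ee_rot": TCP orientation; "wrist_force": force on the tool from outside, world axes, zero at the start; "moment": the same for the moment, N m; "gripper_width": opening from 0.0 (shut) to 1.0 (fully open).
Only numpy, scipy, OpenCV 4.12 (cv2) and the standard library are available. Lean on these libraries where they do the work, as an engineer would, in place of code of your own. Each camera call takes 0.05 s, during which the arm holds its last target.

### The job

The little green hallway lamp stands too high on its rack. Push the orange screw at the tail of the ratchet pawl down to lift the pawl clear and let the lamp sink by its own weight, then let go in time for the pawl to drop back and lock the lamp with its red pointer level with the green collar. The pawl is slender, so press it gently, never force it against its end stop, do not push the lamp, rack or wheel by hand, and leave the other things on the shelf alone.

Things in the scene. Friction and masses are not known exactly. Their poses are not given: they have to be found in the camera images.
- hoist: Fixed stand of the rack lamp: base plate 130 (x) by 190 (y) by 12 mm, white cheek plates 170 mm high, level axle along its x 130 mm above the shelf with a brass 12-tooth ratchet wheel at the +x end, and a thin steel post (325 mm high) carrying a green collar. Origin on the shelf under the axle, z up. The pawl's tail is on its -y side, the lamp on its +y side; both clear of other things.
- tail (a point): Point on top of the pawl's tail, on the axis of the orange screw, 70 mm beside and 31 mm below the pivot. The flat top of the screw's round head (26 mm across, 8 mm thick, clear space around and above) stands 19 to 43 mm straight above it when the pawl is home: the screw is set differently each time, its height is not measured and must be found by touch. It does not move in the tail.
- nose (a point): Lower tip of the pawl's nose, which hangs between the teeth at the top of the wheel. Pawl home: 173.5 mm above the shelf; it clears the teeth when it has risen about 8.5 mm and its highest is about 12.5 mm up.
- pointer (a point): Tip of the red pointer (4 mm thick) fixed to the lamp's rack; it starts 250 mm above the shelf and sinks with the lamp.
- ring_mid (a point): Middle of the bright green collar (22 mm in diameter, 20 mm high) on the steel post just beside the pointer's path. It is fixed during the run, 25 to 65 mm below the pointer's start.
- lamp: The lamp: upright aluminium rack, side arm and green shade 100 mm across (towards the hoist's +y), 0.45 to 0.85 kg. Origin on the rack's axis at pointer height, 250 mm above the shelf at the start; axes as the hoist's. Its weight turns the drum back rigidly; a damper makes it sink straight down at a steady 7 to 16 mm/s while the pawl is clear. It cannot be raised again.
- drum: Toothed drum with the brass ratchet wheel (52 mm outer radius); origin on the axle. One tooth = 14.7 mm of lamp travel. It starts resting on a tooth, so the lamp can only lock 14.7, 29.3, 44.0, 58.6 or 73.3 mm below its start. A dropped pawl is caught by the next tooth to arrive; dropped within about 5 mm of travel after a stop it may land on a tooth tip and still catches the next one.
- pawl: Slender steel rocker, 165 mm long; origin at its pivot, 165 mm above the shelf; nose towards the hoist's +y, tail towards -y. Pressing the screw head lifts the nose; a spring returns it. Force on the head: 4 to 5.5 N to begin, 8 to 10 N at 8 mm of travel (nose clear, lamp starts to sink, 1 N less), 10 to 12 N at 11 mm, the rigid end stop. Over 18 N it bends. Hold at 8.5 to 10.5 mm.
- key_dish: White ceramic key dish under the lamp, 100 mm across, 28 mm high; origin under its middle. Bystander.
- polish_tin: Red shoe polish tin, 68 mm across, 26 mm high, on the shelf near the pawl's tail; origin under its middle. Bystander.
- evil_eye: Green glass evil-eye disc, 72 mm across, 9 mm thick; origin under its middle. Bystander.
- wood_ring: Olive-wood ring, 80 mm across, 14 mm high; origin under its middle. Bystander.
- shoehorn: Steel shoehorn lying flat, about 185 mm long, 6 mm high; origin under its middle. Bystander.
- acrylic_box: Clear acrylic box 120 by 100 by 70 mm with a flip-top lid standing slightly open, fixed; origin under its middle. Bystander.

How it is judged (in metres and radians):
On the way, in this order (a step that is already met when the one before it is completed fails the run):
1. the pawl's nose is lifted clear of the wheel (at least 8 mm up) (z of nose in the frame of hoist above 0.1815 m), for 0.1 s.
2. the lamp has sunk until its pointer is no more than 10 mm above the middle of the collar (z of pointer in the frame of ring_mid below 0.01 m), for 0.1 s.
At the end, for the whole second after the job is handed in: The lamp is at rest with its pointer within 10 mm above or below the middle of the green collar, and the pawl is home in the wheel (nose within 2.5 mm of its home height) (z of pointer in the frame of ring_mid between -0.01 and 0.01 m and z of nose in the frame of hoist below 0.176 m and linear speed of lamp below 0.002 m/s); the robot touches nothing.
It fails at once if the pawl is pressed with more than 18 N (contact force between any of the fingers, the arm and pawl above 18 N).
It fails at once if the robot pushes the lamp, its rack or the wheel (more than 1 N) (contact force between any of the arm, the fingers and lamp above 1 N or contact force between any of the arm, the fingers and drum above 1 N).
It fails at once if a bystander is moved by more than 20 mm, or the acrylic box is pushed (distance of any of key_dish, polish_tin, evil_eye, wood_ring, shoehorn from where it was at the start of the episode above 0.02 m or contact force between any of the arm, the fingers and acrylic_box above 3 N).
It also fails if it takes over 56 s, if anything falls off the work surface, if the arm or the gripper's body presses on something with over 40 N, if the wrist force passes 120 N, or if a joint passes its speed limit or range.

## Working session

There is one attempt and no reset: what is moved stays moved. The work goes in short steps, Python scripts to look and compute and a tool call to move; the robot and the scene stay as the last step left them, time stands still between calls to the robot, and variables do not carry over. Pictures are saved under pics/ and viewed, and the job is handed in when it is done.

Besides the shell and the picture viewer there is one more tool, called by a JSON object that holds its "name" and its "arguments", one argument or row to a line. step_arm: Moves the arm, as the interface text tells. Its arguments: {"type":"object","properties":{"moves":{"type":"array"}},"required":["moves"]}

```bash
mkdir -p pics; cat > h.py <<'E'
import numpy as np, cv2, pickle
from station import r, optics
def cap(n,tag):
    c=optics.capture(n); cv2.imwrite(f'pics/{tag}.png',cv2.cvtColor(c['image'],cv2.COLOR_RGB2BGR)); pickle.dump(c,open(f'pics/{tag}.pkl','wb')); return c
def ray(c,u,v):
    f=200/np.tan(np.radians(c['fov_y'])/2); M=np.array(c['cam_to_world'])
    d=M[:3,:3]@np.array([(u-c['cx'])/f,(v-c['cy'])/f,1]); return M[:3,3],d/np.linalg.norm(d)
def plane(c,u,v,z):
    o,d=ray(c,u,v); return o+d*(z-o[2])/d[2]
def tri(a,b):
    A=np.zeros((3,3));B=np.zeros(3)
    for o,d in (a,b):
        P=np.eye(3)-np.outer(d,d);A+=P;B+=P@o
    p=np.linalg.solve(A,B); return p,[np.linalg.norm((np.eye(3)-np.outer(d,d))@(p-o)) for o,d in (a,b)]
def proj(c,p):
    f=200/np.tan(np.radians(c['fov_y'])/2); M=np.array(c['cam_to_world']); q=M[:3,:3].T@(np.array(p)-M[:3,3]); return c['cx']+f*q[0]/q[2],c['cy']+f*q[1]/q[2]
E
python3 - <<'E'
from h import *
for n in('scene','top','wrist'):
    c=cap(n,n+'0'); print(n,c['fov_y'],np.round(c['cam_to_world'],3).tolist())
print(r.sense())
E
```

```text
scene 54.01844897442464 [[-0.342, 0.496, -0.798, 1.43], [0.94, 0.192, -0.284, 0.346], [0.012, -0.847, -0.532, 0.795], [0.0, 0.0, 0.0, 1.0]]
top 53.984132953263554 [[0.016, -0.994, 0.109, 0.391], [-1.0, -0.017, -0.014, 0.016], [0.015, -0.109, -0.994, 1.131], [0.0, 0.0, 0.0, 1.0]]
wrist 58.94549582351824 [[-0.384, 0.888, 0.254, 0.17], [0.923, 0.368, 0.108, -0.607], [0.002, 0.276, -0.961, 0.384], [0.0, 0.0, 0.0, 1.0]]
{'time_s': 0.15, 'joints': array([-5.25620017e+01,  2.20817658e+01,  3.98288047e-01, -1.99235706e-02,
       -6.84097954e+01, -1.48159920e+01]), 'joint_velocities': array([-0.064543  , -0.20295203,  0.22799826,  0.06761133, -0.0737503 ,
        0.00294123]), 'effort': array([ 1.05420037e-03, -3.91053736e+01,  1.87586439e+01,  4.22221139e+00,
        1.23785273e-02, -1.33128524e-04]), 'tcp_pos': array([ 0.24025292, -0.57652014,  0.23270424]), 'ee_rot': array([[ 9.23111821e-01, -7.32873906e-04, -3.84530921e-01],
       [ 3.84531605e-01,  1.48912884e-03,  9.23110625e-01],
       [-1.03907604e-04, -9.99998623e-01,  1.65644562e-03]]), 'wrist_force': array([ 0.09912885, -0.22668877, -0.92947478]), 'moment': array([-0.01574828,  0.00978933, -0.03344075]), 'gripper_width': 1.0058259805761123}
```

View pics/scene0.png

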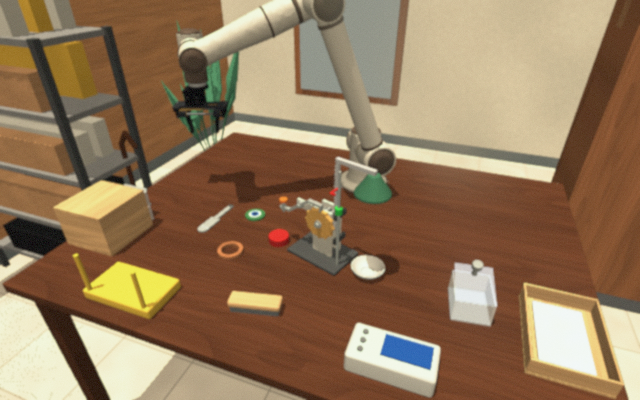

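View pics/top0.png

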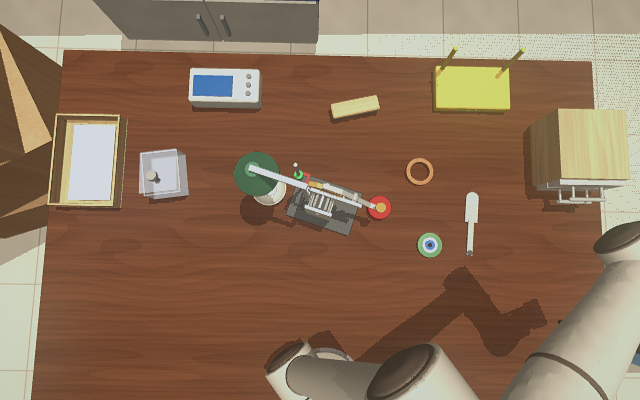

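View pics/wrist0.png

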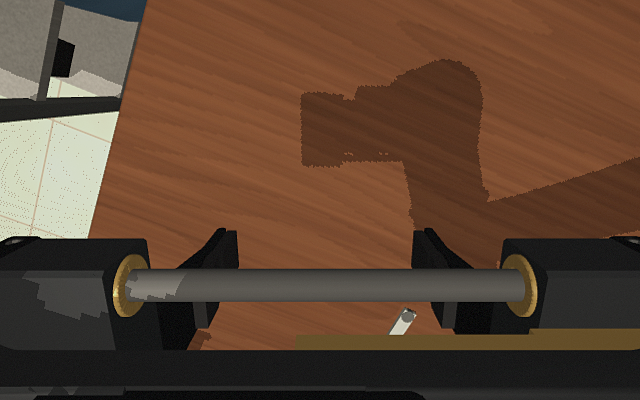

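The scene view shows the orange screw at about (284,200), the pointer at about (334,192) and the collar at about (339,211). The top view shows the screw at about (380,208) above the red tin and the collar at about (298,175). Next I'll zoom in and measure these.

```bash
python3 - <<'E'
from h import *
for n,(x,y,w,h) in {'scene0':(260,150,130,130),'top0':(225,140,180,110)}.items():
    c=pickle.load(open(f'pics/{n}.pkl','rb')); im=cv2.cvtColor(c['image'],cv2.COLOR_RGB2BGR)
    cv2.imwrite(f'pics/{n}_z.png',cv2.resize(im[y:y+h,x:x+w],None,fx=4.4,fy=4.4,interpolation=cv2.INTER_NEAREST))
    hs=cv2.cvtColor(im,cv2.COLOR_BGR2HSV)
    for nm,lo,hi in(('orange',(8,150,150),(19,255,255)),('red',(0,190,120),(4,255,255)),('green',(50,170,110),(75,255,255))):
        m=cv2.inRange(hs,lo,hi); k,l,s,ce=cv2.connectedComponentsWithStats(m)
        print(n,nm,[(s[i].tolist(),np.round(ce[i],1).tolist()) for i in range(1,k) if s[i,4]>3 and x<ce[i][0]<x+w and y<ce[i][1]<y+h])
E
```

```text
scene0 orange [([279, 196, 9, 7, 56], [282.9, 199.0]), ([305, 209, 29, 29, 424], [319.3, 221.9])]
scene0 red [([330, 190, 4, 5, 15], [331.7, 192.3]), ([268, 229, 21, 18, 281], [277.9, 237.0])]
scene0 green [([336, 208, 6, 7, 30], [338.4, 211.2])]
top0 orange [([380, 202, 4, 2, 4], [381.5, 202.2])]
top0 red []
top0 green []
```

```bash
sleep 0
```

```text
(no output)
```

View pics/scene0_z.png

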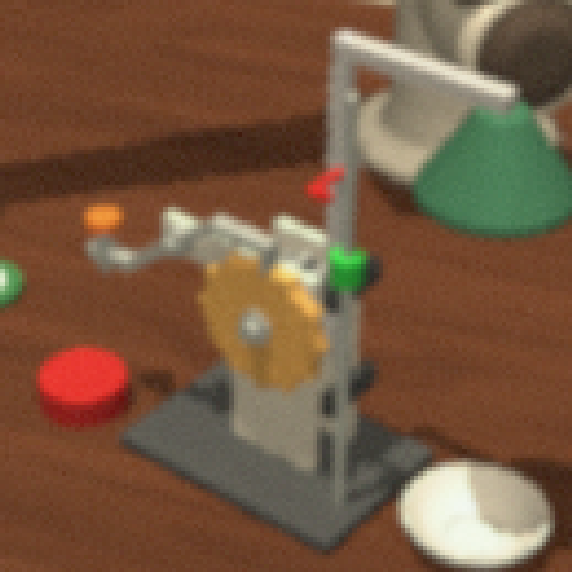

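View pics/top0_z.png

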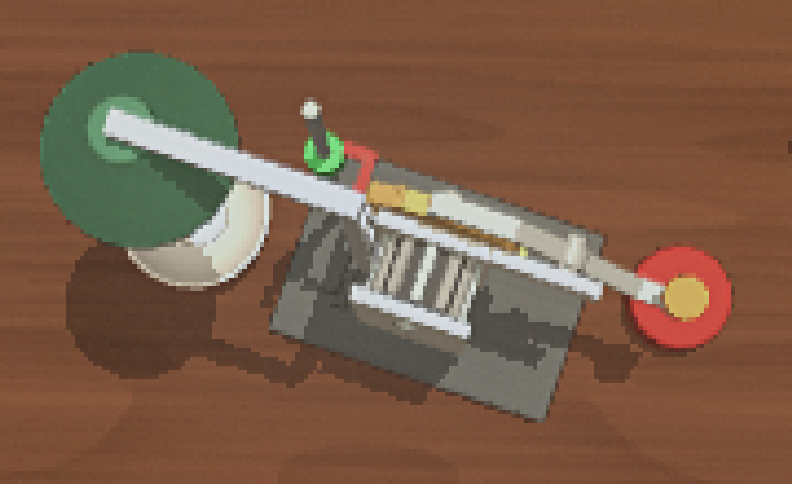

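```bash
python3 - <<'E'
from h import *
s=pickle.load(open('pics/scene0.pkl','rb'));t=pickle.load(open('pics/top0.pkl','rb'))
def T(n,a,b):
    p,e=tri(ray(s,*a),ray(t,*b)); print(n,np.round(p,4),np.round(e,4)); return p
T('screw',(283,198.2),(381.1,207.7))
T('collar',(338.9,211),(298.4,174.5))
T('ptip',(335,192.5),(303.6,174.1))
for n,uv in dict(tin=(680,298),).items(): print(n,plane(t,225+uv[0]/4.4,140+uv[1]/4.4,.026))
# base corners z=.012
for uv in((273,330),(545,420),(605,235),(345,160)): print(uv,np.round(plane(t,225+uv[0]/4.4,140+uv[1]/4.4,.012),4))
x,y,w,h=320,170,40,60
im=cv2.cvtColor(s['image'],cv2.COLOR_RGB2BGR)
cv2.imwrite('pics/sz2.png',cv2.resize(im[170:230,310:370],None,fx=10,fy=10,interpolation=cv2.INTER_CUBIC))
E
```

```text
screw [ 0.4864 -0.1319  0.1587] [0.0017 0.0017]
collar [0.5584 0.074  0.2026] [0.0024 0.0024]
ptip [0.5503 0.0588 0.2543] [0.002 0.002]
tin [ 0.49996538 -0.1495247   0.026     ]
(273, 330) [0.4759 0.1127 0.012 ]
(545, 420) [ 0.4207 -0.0643  0.012 ]
(605, 235) [ 0.5419 -0.1024  0.012 ]
(345, 160) [0.5884 0.0686 0.012 ]
```

View pics/sz2.png

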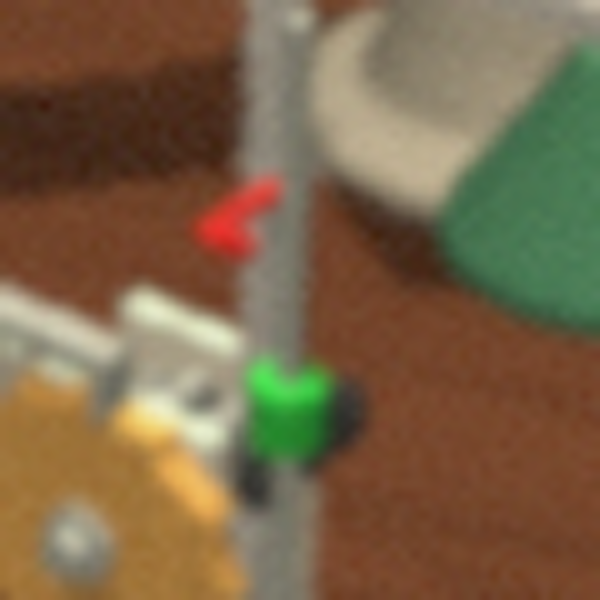

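The pointer tip is at about scene (335.0,194.3) and the collar middle at about (338.9,210.8). I'll work out the drop relative to the pointer's known 250 mm height.

```bash
python3 - <<'E'
from h import *
s=pickle.load(open('pics/scene0.pkl','rb'));t=pickle.load(open('pics/top0.pkl','rb'))
def T(n,a,b):
    p,e=tri(ray(s,*a),ray(t,*b)); print(n,np.round(p,4),np.round(e,4)); return p
for v in(194,194.6): T('ptip',(335,v),(303.8,174.4))
for v in(210.5,211.1): T('collar',(338.9,v),(298.4,174.5))
T('posttop',(339.5,171.5),(295.5,165))
c=(plane(t,225+273/4.4,140+330/4.4,.012)+plane(t,225+605/4.4,140+235/4.4,.012))/2; print('hoist origin',c)
th=np.radians(-17.3);R=np.array([[np.cos(th),-np.sin(th)],[np.sin(th),np.cos(th)]])
for n,p in(('screw',(.4864,-.1319)),('collar',(.5584,.074))): print(n,'in hoist',R.T@(np.array(p)-c[:2]))
im=cv2.cvtColor(t['image'],cv2.COLOR_RGB2BGR)
cv2.imwrite('pics/tz2.png',cv2.resize(im[150:220,280:340],None,fx=8,fy=8,interpolation=cv2.INTER_CUBIC))
cv2.imwrite('pics/tz3.png',cv2.resize(im[180:230,350:410],None,fx=8,fy=8,interpolation=cv2.INTER_CUBIC))
im=cv2.cvtColor(s['image'],cv2.COLOR_RGB2BGR)
cv2.imwrite('pics/sz3.png',cv2.resize(im[180:220,265:325],None,fx=10,fy=10,interpolation=cv2.INTER_CUBIC))
E
```

```text
ptip [0.5504 0.0587 0.2497] [0.0022 0.0022]
ptip [0.5507 0.0588 0.2479] [0.0022 0.0022]
collar [0.5582 0.0738 0.2041] [0.0023 0.0023]
collar [0.5585 0.074  0.2023] [0.0024 0.0024]
posttop [0.5567 0.0722 0.3242] [0.0013 0.0013]
hoist origin [0.50891328 0.00513525 0.012     ]
screw in hoist [ 0.01925604 -0.13753077]
collar in hoist [0.02676933 0.08046547]
```

View pics/tz2.png

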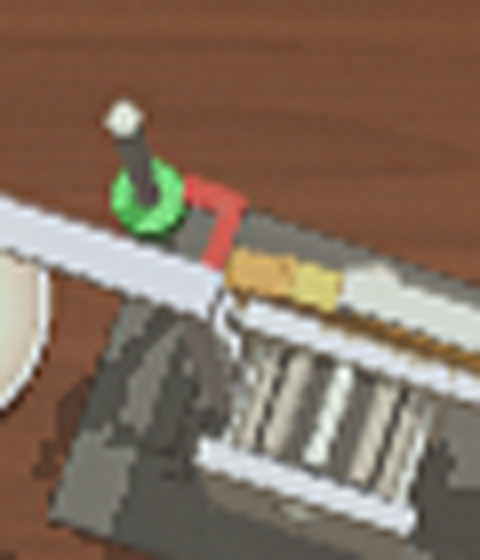

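View pics/tz3.png

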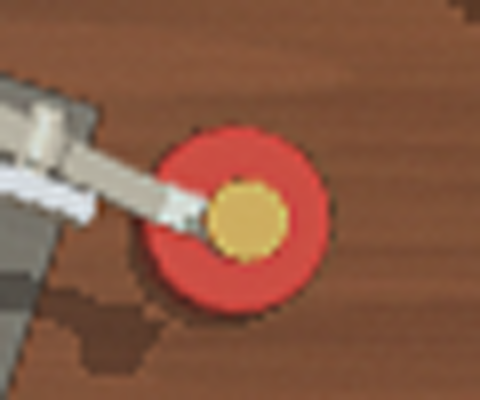

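View pics/sz3.png

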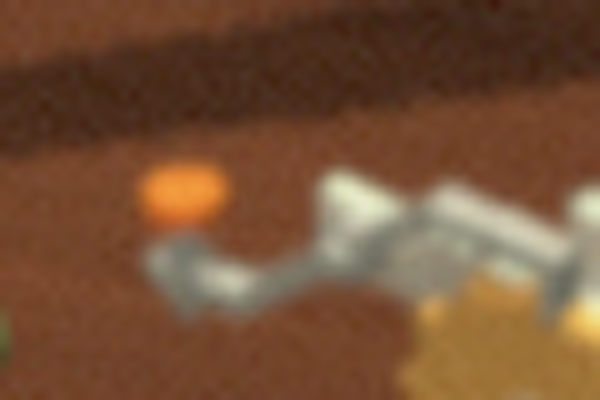

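The measurements give:
- **Collar:** 46–47 mm below the pointer, so the stop to use is 44.0 mm (3 teeth). The post top measures 0.324 m, which agrees with the stated 0.325 m.
- **Screw head:** at about (0.486, -0.132), with its top near z = 0.16. That is inside the allowed 0.153–0.177 m.

I'll move above it with the gripper shut.

{"name": "step_arm", "arguments": {
  "moves": [
    [[0,-0.12,0,3.2,0,2.5,0],[0,-0.24,0,6.4,0,5.0,0],[0,-0.36,0,9.6,0,7.5,0],[0,-0.48,0,12.8,0,10,0],[0,-0.6,0,16,0,12.5,0]]
  ]
}}

```text
time_s: 0.57
tcp_pos: [0.3403, -0.3982, 0.2333]
ee_rot: [[0.54, -0.0, -0.841], [0.841, 0.0, 0.54], [0.0, -1.0, 0.0]]
wrist_force: [0.9, -0.2, 0.1]
gripper_width: 0.71
```

```bash
cat > g.py <<'E'
from h import *
import sys
s=r.sense(); R=s['ee_rot']; np.set_printoptions(precision=4,suppress=True)
tgt=np.array([float(a) for a in sys.argv[1:4]])
print('t',s['time_s'],'tcp',s['tcp_pos'],'F',s['wrist_force'],'gw',s['gripper_width']); print(R); print('shift cm',100*R.T@(tgt-s['tcp_pos']))
E
python3 g.py .4864 -.1319 .205
```

```text
t 0.5667 tcp [ 0.3403 -0.3982  0.2333] F [ 0.88   -0.2106  0.0909] gw 0.7099808886214827
[[ 0.5403 -0.0003 -0.8415]
 [ 0.8415  0.0004  0.5403]
 [ 0.0001 -1.      0.0004]]
shift cm [30.3032  2.8327  2.0967]
```

{"name": "step_arm", "arguments": {
  "moves": [
    [[0,-0.06,0,4,0,0.3,0],[0,-0.12,0,8,0,0.6,0],[0,-0.18,0,12,0,0.9,0],[0,-0.24,0,16,0,1.2,0],[0,-0.26,0,20,0,1.4,0]]
  ]
}}

```text
time_s: 0.98
tcp_pos: [0.4375, -0.2226, 0.2336]
ee_rot: [[0.308, 0.0, -0.951], [0.951, 0.0, 0.308], [0.0, -1.0, -0.0]]
wrist_force: [1.2, 0.4, 0.8]
gripper_width: 0.329
```

```bash
python3 g.py .4864 -.1319 .205; python3 -c "
from h import *
cap('wrist','wrist1')"
```

```text
t 0.9833 tcp [ 0.4375 -0.2226  0.2336] F [1.1894 0.4245 0.7728] gw 0.32899060742746533
[[ 0.3085  0.0001 -0.9512]
 [ 0.9512  0.0002  0.3085]
 [ 0.0002 -1.     -0.    ]]
shift cm [10.138   2.8628 -1.8554]
```

View pics/wrist1.png

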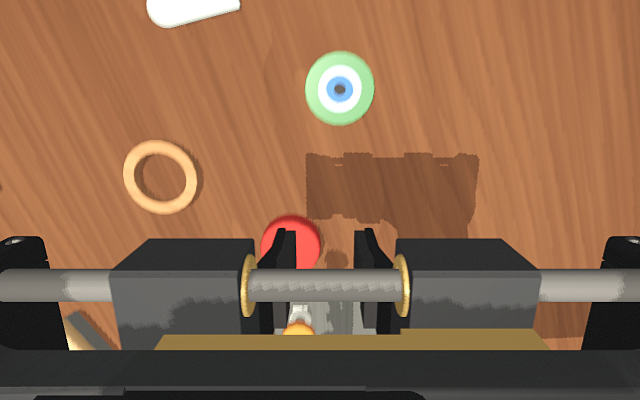

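The wrist view shows the screw at about (299,330), seen between the fingers, which are still closing, and the tin at (290,243). I'll move to hover above the screw.

{"name": "step_arm", "arguments": {
  "moves": [
    [[0,0,0,3.5,0,-0.6,0],[0,0,0,7,0.6,-1.2,0],[0,0,0,10.1,1.5,-1.85,0],[0,0,0,10.1,2.8,-1.85,0],[0,0,0,10.1,2.8,-1.85,0]]
  ]
}}

```text
time_s: 1.45
tcp_pos: [0.4851, -0.1327, 0.2029]
ee_rot: [[0.309, -0.006, -0.951], [0.951, 0.001, 0.309], [-0.001, -1.0, 0.006]]
wrist_force: [0.5, 0.3, -1.2]
gripper_width: 0.014
```

```bash
python3 g.py .4864 -.1319 .171; python3 -c "
from h import *
for n in('wrist','scene','top'): 
    c=cap(n,n+'2'); 
    u,v=proj(c,[.4864,-.1319,.160]); print(n,u,v)
    im=cv2.cvtColor(c['image'],cv2.COLOR_RGB2BGR); u,v=int(u),int(v); h=60
    cv2.imwrite('pics/%s2z.png'%n,cv2.resize(im[max(v-h,0):v+h,max(0,u-h):u+h],None,fx=4,fy=4))
"
```

```text
t 1.45 tcp [ 0.4851 -0.1327  0.2029] F [ 0.4541  0.3366 -1.1997] gw 0.01392650365811593
[[ 0.3086 -0.0055 -0.9512]
 [ 0.9512  0.0009  0.3086]
 [-0.0008 -1.      0.0055]]
shift cm [ 0.1174  3.1931 -0.1163]
wrist 322.8849459657057 228.5262164410957
scene 282.4537780034603 197.76170277560882
top 380.5353611362914 207.88930963410198
```

View pics/wrist2.png

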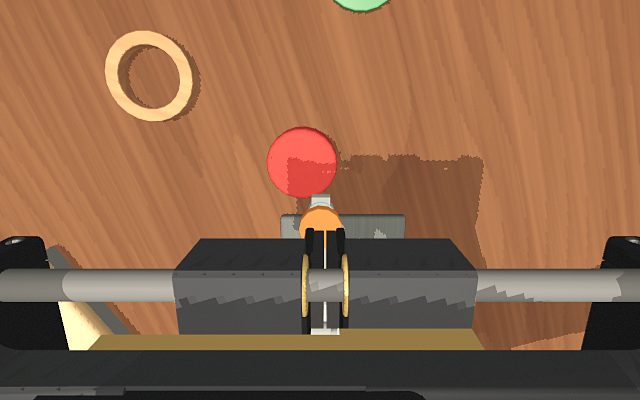

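View pics/scene2z.png

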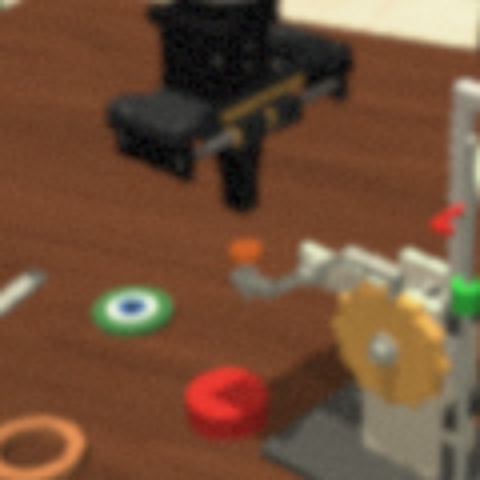

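View pics/top2.png

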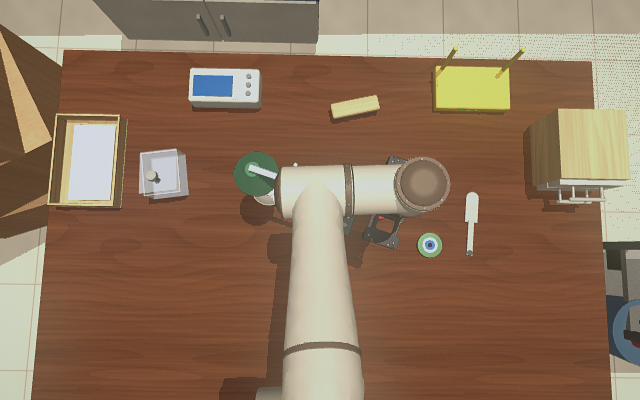

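View pics/scene2.png

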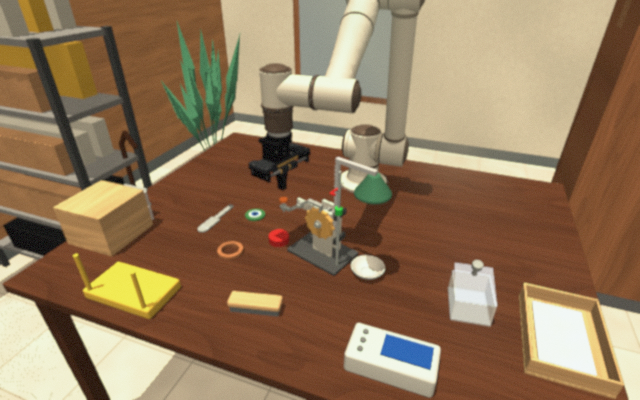

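```bash
python3 - <<'E'
from h import *
s=pickle.load(open('pics/scene2.pkl','rb'));t=pickle.load(open('pics/top2.pkl','rb'));w=pickle.load(open('pics/wrist2.pkl','rb'));w1=pickle.load(open('pics/wrist1.pkl','rb'))
print(tri(ray(s,350,95),ray(t,290,190))) # link end
print(tri(ray(s,377,167),ray(t,252,169)), 'lamp arm end')
# head circle in wrist2
im=cv2.cvtColor(w['image'],cv2.COLOR_RGB2BGR)
cv2.imwrite('pics/w2z.png',cv2.resize(im[180:260,260:380],None,fx=6,fy=6,interpolation=cv2.INTER_CUBIC))
for z in(.153,.16,.165,.17,.177):print(z,plane(w,321.5,226.5,z))
E
```

```text
(array([0.47868599, 0.06822574, 0.50306316]), [np.float64(0.001662532387991505), np.float64(0.0016625323879914215)])
(array([0.54136557, 0.16256867, 0.34623374]), [np.float64(0.0055536928714517925), np.float64(0.0055536928714517595)]) lamp arm end
0.153 [ 0.48765998 -0.13075881  0.153     ]
0.16 [ 0.48677729 -0.13336569  0.16      ]
0.165 [ 0.48614681 -0.13522774  0.165     ]
0.17 [ 0.48551632 -0.13708979  0.17      ]
0.177 [ 0.48463364 -0.13969667  0.177     ]
```

View pics/w2z.png

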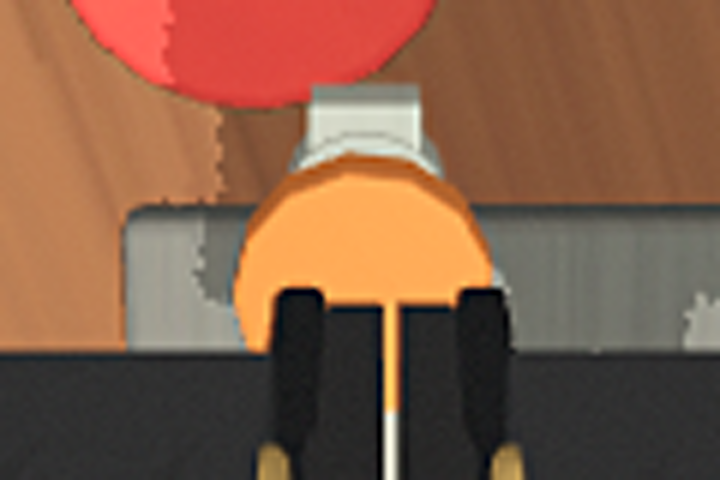

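```bash
python3 - <<'E'
from h import *
w=pickle.load(open('pics/wrist2.pkl','rb'));M=np.array(w['cam_to_world'])
for z in(.153,.157,.161,.165,.17):
    p=plane(w,320.4,230.5,z);print(p,'depth',(M[:3,:3].T@(p-M[:3,3]))[2])
E
```

```text
[ 0.48911273 -0.12848475  0.153     ] depth 0.21615905438552052
[ 0.48857949 -0.13001955  0.157     ] depth 0.2118668543843595
[ 0.48804626 -0.13155435  0.161     ] depth 0.2075746543831985
[ 0.48751302 -0.13308915  0.165     ] depth 0.2032824543820375
[ 0.48684647 -0.13500765  0.17      ] depth 0.19791720438058621
```

The wrist view shows the head top at z of about 0.155–0.161, centred near (0.487,-0.131), and the fingers are shut over it. The forearm's axis is at z = 0.50, well above the lamp. I'll come down in small steps.

{"name": "step_arm", "arguments": {
  "moves": [
    [[0,0,0,0.1,0.4,-0.05,0],[0,0,0,0.2,0.8,-0.1,0],[0,0,0,0.2,1.2,-0.15,0],[0,0,0,0.2,1.6,-0.15,0],[0,0,0,0.2,1.6,-0.15,0]]
  ]
}}

```text
time_s: 2.02
tcp_pos: [0.4875, -0.1332, 0.1886]
ee_rot: [[0.312, -0.002, -0.95], [0.95, 0.0, 0.312], [-0.0, -1.0, 0.002]]
wrist_force: [-1.2, 0.1, 0.4]
gripper_width: 0.008
```

{"name": "step_arm", "arguments": {
  "moves": [
    [[0,0,0,0,0,0,0],[0,0,0,0,0,0,0],[0,0,0,0,0,0,0],[0,0,0,0,0,0,0],[0,0,0,0,0,0,0]]
  ]
}}

```text
time_s: 2.43
tcp_pos: [0.4883, -0.1329, 0.1897]
ee_rot: [[0.311, 0.0, -0.951], [0.951, 0.0, 0.311], [0.0, -1.0, -0.0]]
wrist_force: [-0.6, 0.0, 0.8]
gripper_width: 0.004
```

{"name": "step_arm", "arguments": {
  "moves": [
    [[0,0,0,0,0.2,0,0],[0,0,0,0,0.4,0,0],[0,0,0,0,0.6,0,0],[0,0,0,0,0.8,0,0],[0,0,0,0,1.0,0,0]]
  ]
}}

```text
time_s: 2.85
tcp_pos: [0.4881, -0.1329, 0.1792]
ee_rot: [[0.311, -0.0, -0.95], [0.95, 0.0, 0.311], [-0.0, -1.0, 0.0]]
wrist_force: [-1.2, 0.4, -0.2]
gripper_width: 0.002
```

{"name": "step_arm", "arguments": {
  "moves": [
    [[0,0,0,0,0.1,0,0],[0,0,0,0,0.2,0,0],[0,0,0,0,0.3,0,0],[0,0,0,0,0.3,0,0],[0,0,0,0,0.3,0,0]]
  ]
}}

```text
time_s: 3.27
tcp_pos: [0.4882, -0.1329, 0.1765]
ee_rot: [[0.311, -0.0, -0.95], [0.95, 0.0, 0.311], [-0.0, -1.0, 0.0]]
wrist_force: [0.5, 0.2, -0.1]
gripper_width: 0.004
```

Tip is at 0.1655 with no contact yet. From here I'll go in 1.5 mm steps.

{"name": "step_arm", "arguments": {
  "moves": [
    [[0,0,0,0,0.05,0,0],[0,0,0,0,0.1,0,0],[0,0,0,0,0.15,0,0],[0,0,0,0,0.15,0,0],[0,0,0,0,0.15,0,0]]
  ]
}}

```text
time_s: 3.68
tcp_pos: [0.4882, -0.1329, 0.175]
ee_rot: [[0.311, 0.0, -0.95], [0.95, 0.0, 0.311], [0.0, -1.0, -0.0]]
wrist_force: [1.2, 1.1, 0.7]
gripper_width: 0.005
```

{"name": "step_arm", "arguments": {
  "moves": [
    [[0,0,0,0,0.05,0,0],[0,0,0,0,0.1,0,0],[0,0,0,0,0.15,0,0],[0,0,0,0,0.15,0,0],[0,0,0,0,0.15,0,0]]
  ]
}}

```text
time_s: 4.1
tcp_pos: [0.4882, -0.1329, 0.1735]
ee_rot: [[0.311, -0.0, -0.951], [0.951, -0.0, 0.311], [-0.0, -1.0, 0.0]]
wrist_force: [0.4, 0.3, -0.4]
gripper_width: 0.01
```

{"name": "step_arm", "arguments": {
  "moves": [
    [[0,0,0,0,0.05,0,0],[0,0,0,0,0.1,0,0],[0,0,0,0,0.15,0,0],[0,0,0,0,0.15,0,0],[0,0,0,0,0.15,0,0]]
  ]
}}

```text
time_s: 4.52
tcp_pos: [0.4882, -0.1329, 0.172]
ee_rot: [[0.311, -0.0, -0.95], [0.95, 0.0, 0.311], [-0.0, -1.0, 0.0]]
wrist_force: [0.0, 0.1, 0.3]
gripper_width: 0.003
```

{"name": "step_arm", "arguments": {
  "moves": [
    [[0,0,0,0,0.05,0,0],[0,0,0,0,0.1,0,0],[0,0,0,0,0.1,0,0],[0,0,0,0,0.1,0,0],[0,0,0,0,0.1,0,0]]
  ]
}}

```text
time_s: 4.93
tcp_pos: [0.4882, -0.1329, 0.1711]
ee_rot: [[0.311, -0.0, -0.95], [0.95, -0.0, 0.311], [-0.0, -1.0, 0.0]]
wrist_force: [-0.4, 0.0, 0.5]
gripper_width: 0.005
```

{"name": "step_arm", "arguments": {
  "moves": [
    [[0,0,0,0,0.05,0,0],[0,0,0,0,0.1,0,0],[0,0,0,0,0.1,0,0],[0,0,0,0,0.1,0,0],[0,0,0,0,0.1,0,0]]
  ]
}}

```text
time_s: 5.35
tcp_pos: [0.4884, -0.1329, 0.1705]
ee_rot: [[0.311, 0.001, -0.951], [0.951, -0.0, 0.311], [0.0, -1.0, -0.001]]
wrist_force: [-1.0, 0.7, 4.1]
gripper_width: 0.004
```

{"name": "step_arm", "arguments": {
  "moves": [
    [[0,0,0,0,0.05,0,0],[0,0,0,0,0.1,0,0],[0,0,0,0,0.1,0,0],[0,0,0,0,0.1,0,0],[0,0,0,0,0.1,0,0]]
  ]
}}

```text
time_s: 5.77
tcp_pos: [0.4884, -0.1329, 0.1695]
ee_rot: [[0.311, 0.001, -0.951], [0.951, -0.0, 0.311], [0.0, -1.0, -0.001]]
wrist_force: [-1.5, 1.2, 6.3]
gripper_width: 0.009
```

{"name": "step_arm", "arguments": {
  "moves": [
    [[0,0,0,0,0.05,0,0],[0,0,0,0,0.1,0,0],[0,0,0,0,0.1,0,0],[0,0,0,0,0.1,0,0],[0,0,0,0,0.1,0,0]]
  ]
}}

```text
time_s: 6.18
tcp_pos: [0.4885, -0.1328, 0.1687]
ee_rot: [[0.311, 0.001, -0.951], [0.951, 0.0, 0.311], [0.0, -1.0, -0.001]]
wrist_force: [-1.2, 1.2, 5.5]
gripper_width: 0.003
```

Contact is at TCP z of about 0.1706 (head top at about 0.160, matching the cameras). The preload is 4–5.5 N, as the text says. I'll press part way, still below the 8 mm clear point.

{"name": "step_arm", "arguments": {
  "moves": [
    [[0,0,0,0,0.1,0,0],[0,0,0,0,0.2,0,0],[0,0,0,0,0.3,0,0],[0,0,0,0,0.4,0,0],[0,0,0,0,0.4,0,0]]
  ]
}}

```text
time_s: 6.6
tcp_pos: [0.4887, -0.1324, 0.1651]
ee_rot: [[0.31, 0.002, -0.951], [0.951, 0.001, 0.31], [0.001, -1.0, -0.001]]
wrist_force: [-3.3, 3.5, 7.4]
gripper_width: 0.008
```

```bash
cat > ptr.py <<'E'
from h import *
import sys
def meas(tag):
    c=cap('scene',tag); hs=cv2.cvtColor(c['image'],cv2.COLOR_RGB2HSV)
    sub=np.zeros(hs.shape[:2],np.uint8); sub[170:235,318:350]=255
    m=cv2.inRange(hs,(0,150,110),(5,255,255))|cv2.inRange(hs,(175,150,110),(180,255,255)); m&=sub
    k,l,s,ce=cv2.connectedComponentsWithStats(m); i=1+np.argmax(s[1:,4]); 
    # calibrated: vertical px -> mm by projecting points straight below start
    v0=float(open('v0').read()) if __import__('os').path.exists('v0') else ce[i][1]
    open('v0','w').write(str(v0))
    a=proj(c,[.5503,.0588,.250])[1];b=proj(c,[.5503,.0588,.200])[1]
    print('red',s[i].tolist(),np.round(ce[i],2),'sunk mm',round((ce[i][1]-v0)*50/(b-a),1),'t',r.sense()['time_s'])
meas(sys.argv[1])
E
python3 ptr.py p0; python3 g.py .4884 -.1329 .161
```

```text
red [329, 188, 9, 8, 35] [332.66 191.51] sunk mm 0.0 t 6.65
t 6.65 tcp [ 0.4887 -0.1324  0.1651] F [-3.1027  3.3484  7.9806] gw 0.004319437387187189
[[ 0.3103  0.0015 -0.9506]
 [ 0.9506  0.0005  0.3103]
 [ 0.001  -1.     -0.0013]]
shift cm [-0.053   0.4078  0.0134]
```

{"name": "step_arm", "arguments": {
  "moves": [
    [[0,0,0,0,0.1,0,0],[0,0,0,0,0.2,0,0],[0,0,0,0,0.3,0,0],[0,0,0,0,0.38,0,0],[0,0,0,0,0.38,0,0]]
  ]
}}

```text
time_s: 7.07
tcp_pos: [0.489, -0.1321, 0.1615]
ee_rot: [[0.31, 0.002, -0.951], [0.951, 0.001, 0.31], [0.002, -1.0, -0.002]]
wrist_force: [-2.5, 5.1, 9.9]
gripper_width: 0.003
```

```bash
python3 ptr.py p1
```

```text
red [329, 189, 9, 7, 33] [332.79 192.  ] sunk mm 1.6 t 7.1167
```

{"name": "step_arm", "arguments": {
  "moves": [
    [[0,0,0,0,0,0,0],[0,0,0,0,0,0,0],[0,0,0,0,0,0,0],[0,0,0,0,0,0,0],[0,0,0,0,0,0,0]]
  ]
}}

```text
time_s: 7.53
tcp_pos: [0.489, -0.1321, 0.1616]
ee_rot: [[0.31, 0.002, -0.951], [0.951, 0.001, 0.31], [0.002, -1.0, -0.002]]
wrist_force: [-2.0, 5.6, 9.5]
gripper_width: 0.004
```

```bash
python3 ptr.py p2
```

```text
red [329, 191, 8, 7, 33] [332.45 193.85] sunk mm 7.6 t 7.5833
```

The lamp sinks at about 12.8 mm/s. I'll keep holding and track it, and release at about 34–36 mm so it catches at 44.0 mm.

{"name": "step_arm", "arguments": {
  "moves": [
    [[0,0,0,0,0,0,0],[0,0,0,0,0,0,0],[0,0,0,0,0,0,0],[0,0,0,0,0,0,0],[0,0,0,0,0,0,0]]
  ]
}}

```text
time_s: 8.0
tcp_pos: [0.489, -0.1321, 0.1616]
ee_rot: [[0.31, 0.002, -0.951], [0.951, 0.001, 0.31], [0.002, -1.0, -0.002]]
wrist_force: [-2.7, 5.7, 9.9]
gripper_width: 0.004
```

{"name": "step_arm", "arguments": {
  "moves": [
    [[0,0,0,0,0,0,0],[0,0,0,0,0,0,0],[0,0,0,0,0,0,0],[0,0,0,0,0,0,0],[0,0,0,0,0,0,0]]
  ]
}}

```text
time_s: 8.42
tcp_pos: [0.489, -0.1321, 0.1616]
ee_rot: [[0.31, 0.002, -0.951], [0.951, 0.001, 0.31], [0.002, -1.0, -0.002]]
wrist_force: [-3.5, 3.9, 10.1]
gripper_width: 0.006
```

```bash
python3 ptr.py p3
```

```text
red [329, 193, 8, 8, 33] [332.58 196.33] sunk mm 15.7 t 8.4667
```

{"name": "step_arm", "arguments": {
  "moves": [
    [[0,0,0,0,0,0,0],[0,0,0,0,0,0,0],[0,0,0,0,0,0,0],[0,0,0,0,0,0,0],[0,0,0,0,0,0,0]]
  ]
}}

```text
time_s: 8.88
tcp_pos: [0.489, -0.1321, 0.1616]
ee_rot: [[0.31, 0.002, -0.951], [0.951, 0.001, 0.31], [0.002, -1.0, -0.002]]
wrist_force: [-3.6, 4.9, 9.9]
gripper_width: 0.004
```

{"name": "step_arm", "arguments": {
  "moves": [
    [[0,0,0,0,0,0,0],[0,0,0,0,0,0,0],[0,0,0,0,0,0,0],[0,0,0,0,0,0,0],[0,0,0,0,0,0,0]]
  ]
}}

```text
time_s: 9.3
tcp_pos: [0.489, -0.1321, 0.1616]
ee_rot: [[0.31, 0.002, -0.951], [0.951, 0.001, 0.31], [0.002, -1.0, -0.002]]
wrist_force: [-3.2, 5.2, 9.6]
gripper_width: 0.006
```

```bash
python3 ptr.py p4
```

```text
red [329, 196, 8, 6, 29] [332.69 198.48] sunk mm 22.7 t 9.35
```

{"name": "step_arm", "arguments": {
  "moves": [
    [[0,0,0,0,0,0,0],[0,0,0,0,0,0,0],[0,0,0,0,0,0,0],[0,0,0,0,0,0,0],[0,0,0,0,0,0,0]]
  ]
}}

```text
time_s: 9.77
tcp_pos: [0.489, -0.1321, 0.1616]
ee_rot: [[0.31, 0.002, -0.951], [0.951, 0.001, 0.31], [0.002, -1.0, -0.002]]
wrist_force: [-2.5, 6.5, 10.1]
gripper_width: 0.001
```

{"name": "step_arm", "arguments": {
  "moves": [
    [[0,0,0,0,0,0,0],[0,0,0,0,0,0,0],[0,0,0,0,0,0,0],[0,0,0,0,0,0,0],[0,0,0,0,0,0,0]]
  ]
}}

```text
time_s: 10.18
tcp_pos: [0.489, -0.1321, 0.1616]
ee_rot: [[0.31, 0.002, -0.951], [0.951, 0.001, 0.31], [0.002, -1.0, -0.002]]
wrist_force: [-2.4, 4.8, 9.1]
gripper_width: 0.005
```

```bash
python3 ptr.py p5; python3 -c "
from h import *
im=cv2.imread('pics/p5.png'); cv2.imwrite('pics/p5z.png',cv2.resize(im[170:230,300:360],None,fx=10,fy=10,interpolation=cv2.INTER_CUBIC))"
```

```text
red [330, 198, 7, 7, 26] [332.69 201.19] sunk mm 31.5 t 10.2333
```

View pics/p5z.png

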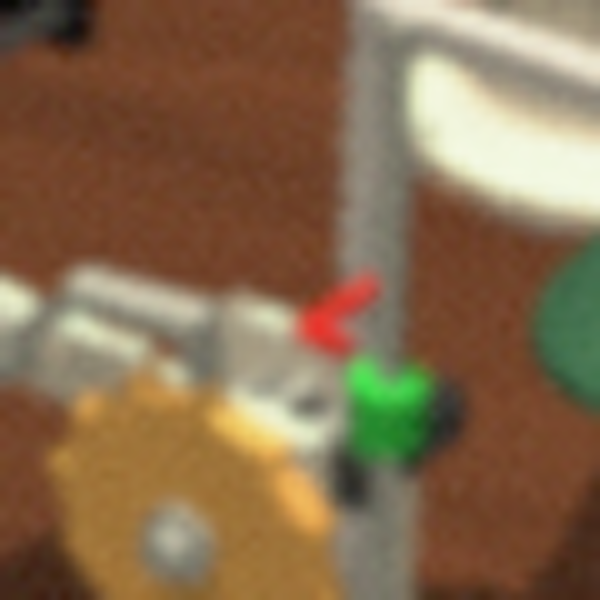

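At 31.5 mm it is sinking at about 9.6 mm/s. I'll hold 4 more rows to about 35.5 mm, then lift off.

{"name": "step_arm", "arguments": {
  "moves": [
    [[0,0,0,0,0,0,0],[0,0,0,0,0,0,0],[0,0,0,0,0,0,0],[0,0,0,0,0,0,0],[0,0,0,0,-2,0,0]]
  ]
}}

```text
time_s: 10.65
tcp_pos: [0.4869, -0.1325, 0.178]
ee_rot: [[0.311, -0.005, -0.95], [0.95, 0.001, 0.311], [-0.001, -1.0, 0.005]]
wrist_force: [0.8, -1.0, 0.3]
gripper_width: 0.007
```

{"name": "step_arm", "arguments": {
  "moves": [
    [[0,0,0,0,-2,0,0],[0,0,0,0,-3,0,0],[0,0,0,0,-4,0,0],[0,0,0,0,-4,0,0],[0,0,0,0,-4,0,0]]
  ]
}}

```text
time_s: 11.07
tcp_pos: [0.488, -0.1328, 0.2198]
ee_rot: [[0.311, -0.0, -0.95], [0.95, 0.001, 0.311], [0.0, -1.0, 0.0]]
wrist_force: [0.3, -0.1, 0.3]
gripper_width: 0.004
```

{"name": "step_arm", "arguments": {
  "moves": [
    [[0,0,0,0,0,0,0],[0,0,0,0,0,0,0],[0,0,0,0,0,0,0],[0,0,0,0,0,0,0],[0,0,0,0,0,0,0]]
  ]
}}

```text
time_s: 11.48
tcp_pos: [0.4881, -0.1329, 0.2198]
ee_rot: [[0.311, -0.001, -0.95], [0.95, -0.0, 0.311], [-0.0, -1.0, 0.001]]
wrist_force: [0.4, -0.8, -0.3]
gripper_width: 0.007
```

```bash
python3 ptr.py p6
```

```text
red [330, 202, 7, 7, 19] [332.95 205.11] sunk mm 44.2 t 11.5333
```

{"name": "step_arm", "arguments": {
  "moves": [
    [[0,0,0,0,0,0,0],[0,0,0,0,0,0,0],[0,0,0,0,0,0,0],[0,0,0,0,0,0,0],[0,0,0,0,0,0,0]]
  ]
}}

```text
time_s: 11.95
tcp_pos: [0.4882, -0.1329, 0.2203]
ee_rot: [[0.311, 0.0, -0.951], [0.951, -0.0, 0.311], [-0.0, -1.0, -0.0]]
wrist_force: [0.6, 0.1, 0.9]
gripper_width: 0.005
```

{"name": "step_arm", "arguments": {
  "moves": [
    [[0,0,0,0,0,0,0],[0,0,0,0,0,0,0],[0,0,0,0,0,0,0],[0,0,0,0,0,0,0],[0,0,0,0,0,0,0]]
  ]
}}

```text
time_s: 12.37
tcp_pos: [0.4883, -0.1329, 0.2202]
ee_rot: [[0.311, 0.0, -0.95], [0.95, 0.0, 0.311], [0.0, -1.0, -0.0]]
wrist_force: [-0.5, 0.5, -0.0]
gripper_width: 0.007
```

```bash
python3 ptr.py p7; python3 -c "
from h import *
im=cv2.imread('pics/p7.png'); cv2.imwrite('pics/p7z.png',cv2.resize(im[170:230,270:360],None,fx=8,fy=8,interpolation=cv2.INTER_CUBIC))"
```

```text
red [330, 202, 7, 7, 21] [333.1  205.05] sunk mm 44.0 t 12.4167
```

View pics/p7z.png

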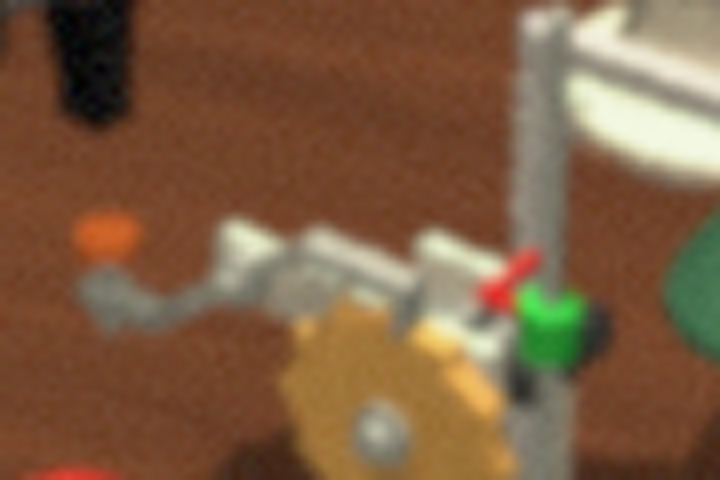

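```bash
python3 - <<'E'
from h import *
for n in('scene0','p5','p6','p7'):
    c=pickle.load(open(f'pics/{n}.pkl','rb'));hs=cv2.cvtColor(c['image'],cv2.COLOR_RGB2HSV)
    m=cv2.inRange(hs,(6,150,120),(19,255,255)); m[:, :270]=0;m[:,300:]=0;m[:190]=0;m[215:]=0
    ys,xs=np.nonzero(m);print(n,xs.mean(),ys.mean(),len(xs))
    m=cv2.inRange(hs,(50,170,90),(75,255,255)); m[:, :330]=0;m[:,346:]=0;m[:203]=0;m[220:]=0
    print('  collar',cv2.boundingRect(m))
a=cv2.imread('pics/scene0.png').astype(int)[185:235,280:325];b=cv2.imread('pics/p7.png').astype(int)[185:235,280:325]
c=cv2.imread('pics/p5.png').astype(int)[185:235,280:325]
print(abs(a-b).mean(),abs(a-c).mean())
print(r.sense()['wrist_force'])
E
```

```text
scene0 283.258064516129 200.45622119815667 217
  collar (336, 208, 6, 7)
p5 283.09580838323353 201.75449101796409 167
  collar (336, 208, 6, 7)
p6 282.0082304526749 199.64197530864197 243
  collar (336, 208, 6, 7)
p7 282.532 199.86 250
  collar (336, 208, 6, 7)
8.554814814814815 15.248296296296296
[ 0.25958554  0.09455155 -0.54518965]
```

The lamp is at rest at 44.0 mm and the screw is back at its home row in the scene picture. The arm is clear with no force on it, so I'm handing in.

```bash
python3 -c "
from h import *
print(r.finish_job())"
```

```text
the job is handed in; nothing more can be done
None
```

The lamp sank 44.0 mm (three teeth) and locked there. By my measurements its red pointer is about 0 to 3 mm above the middle of the green collar. I handed the job in at about 12.5 s; it reports no verdict.

- **Press:** I found the screw head by touch at about 0.160 m and pressed it about 9 mm. The pressing force was about 10 N downwards, about 12 N with the sideways part, against the 18 N limit. I followed the sinking lamp in the scene camera at about 9.6 mm/s and let go at about 35 to 36 mm.
- **Last checks:** two pictures 0.9 s apart gave 44.2 and 44.0 mm sunk, so the lamp is at rest. The arm is about 50 mm clear of the screw, with no force beyond noise.
- **Less certain:**
  - The two camera views disagreed by about 2 mm for the collar and the pointer, so the pointer-to-collar figure is only that good.
  - My colour check that the pawl is home picked up some background. It agreed with home only to within a pixel (about 3 mm), so the lamp's stop at the tooth distance is the better evidence.
  - I did not re-measure where the other things on the shelf ended up; the only contact I felt was with the screw.

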